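# Load the swing-out specimen tube holder

## Task

Swing the tube holder's arm out from under its fixed dust cap, all the way to its end stop. Then take the longer of the two stoppered specimen tubes from the sloped wooden rack and stand it upright, stopper up, in the holder's cup: lower it to the cup's floor before letting go rather than dropping it in, and leave the arm fully out. Leave the shorter tube in the rack and do not disturb the other things on the bench.

Things in the scene. Friction and masses are not known exactly. Their poses are not given: they have to be found in the camera images.
- stand: Fixed stand. Origin at bench level on the vertical hinge axis, z up. Base plate 120 x 120 x 10 mm, steel post 22 mm thick, top at 101 mm (highest point of the stand). A fixed bar along its +y at height 89 to 95 mm carries a round black dust cap, 58 mm in diameter, underside at 84 mm, centred 110 mm from the axis, over the folded cup.
- holder (a joint): Angle (rad) of the aluminium swing arm about the stand's hinge axis; grows counter-clockwise seen from above. 0: folded, arm along the stand's +y, cup under the dust cap. 1.6: fully out at the end stop, arm about along the stand's -x. Stiff: it stays where it is left; about 2 N at the handle moves it.
- handle_top (a point): Centre of the top of the swing arm's handle: an upright round steel pin 14 mm in diameter, 165 mm from the hinge axis, reaching from the arm (22 mm above the bench) up to 136 mm above the bench; 55 mm beyond the cup's axis. Moves with the arm.
- cup_floor (a point): Centre of the inner floor of the cup on the swing arm, 20 mm above the bench, 110 mm from the hinge axis; moves with the arm, z up. Round aluminium cup, 30 mm inner diameter, a little flared at the rim, wall 3.5 mm; rim 54 mm above this floor (74 mm above the bench).
- rack: Fixed wooden rack, base 120 x 160 x 8 mm, origin at bench level. Two U-shaped channels, open on the upper side, lean 35 deg from vertical towards the rack's -x (the robot) going up. Channel floors at x = +45, y = +50 or -50, z = 24 mm in its frame; channels 70 mm long, 25 mm wide inside, 33 mm outside. One tube in each, either way round.
- tube_long: The longer tube: white plastic, round, 22 mm in diameter, 160 mm long overall, the top 18 mm a flush grey stopper; about 60 g. Origin at the centre of its flat bottom, z along the tube towards the stopper. At the start it leans 35 deg in one of the rack's channels, its upper 90 mm free.
- tube_short: The shorter tube, alike but 110 mm long overall; in the other channel. Origin at the centre of its bottom, z along the tube to the stopper. Stays there.
- jar: Bystander: amber glass jar with black lid, 60 mm in diameter, 90 mm high. Origin at the centre of its underside.
- slide_box: Bystander: flat black plastic box 80 x 55 x 30 mm. Origin at the centre of its underside.
Mind the look-alikes: they are no part of the job. Leave any purple look-alike of the tube_long alone.

How it is judged:
By the outcome, as a careful person would: the job done as asked, in the order asked, and still so for the second after the job is handed in, with the robot touching nothing.
It also fails if it takes over 58 s, if anything falls off the work surface, if the arm or the gripper's body presses on something with over 40 N, if the wrist force passes 120 N, or if a joint passes its speed limit or range.

## Robot

A 7-joint arm with a two-finger parallel gripper is mounted at the origin on the work surface. World frame = base frame: x ahead of the robot, y to its left, z up, the work surface at z = 0. Lengths are in m, angles in rad, forces in N, time in s.
With the tool pointing down it reaches from about 0.4 to 0.925 m from the base axis. Payload 4.1 kg.
Tool frame: the origin (TCP) lies on the centre line of the jaws, within the pads' length; the fingertips stand 11 mm ahead of it and the grasp point (between the pads) lies 8 mm behind it; z points along the fingers, y is the line along which they close (so a half turn about z gives the same grasp; the last joint's range is limited). The gripper opens to 85 mm and grips with 20 to 120 N. Pads are 22 mm wide; open, the fingers measure 114 mm over their backs; the gripper's body (76 mm by 85 mm) begins 54 mm behind the grasp point. The pads swing forward as they close: fully open they stand 13 mm farther back than shut.
Start: joints at [1.151, 0.398, 0.045, 1.537, -0.019, 1.207, -0.051], TCP at [0.205, -0.617, 0.242] pointing down, gripper open.
Joint ranges: [-2.82, 2.82], [-0.49, 2.23], [-1.37, 1.46], [0, 2.46], [-1.36, 4.5], [0.23, 2], [-2.94, 2.94]. Speed limits (rad/s): [2.57, 2.57, 3.14, 3.14, 3.14, 3.14, 3.14].

## Interface

Orientations are given as a rotation vector (axis times angle).
In Python, from plant import sense, camera, camera_model, hand_in gives the robot as it stands.
- The arm moves only by the tool apply_moves, never from a script. Its argument "plan" is a list of rows, each an object with "travel": the shift along the world's x, y, z in cm, a list of three; "twist": the turn, a rotation vector about the world's x, y, z in rad, a list of three; "hand": the opening, from -1 (shut) to 1 (fully open). In form: [{"travel": [tx, ty, tz], "twist": [wx, wy, wz], "hand": hand}, ...]. A call has exactly 10 rows; each row shifts and turns the commanded pose from where the row before left it; what a row does not reach is not made up. A row lasts 1/12 s, in which the tool goes at most 41.7 mm and 7.16 degrees, less where a joint would pass 70% of its speed; a pose out of reach is approached as far as the arm can. A call with a gripper value outside its range is refused whole. The fingers move at their own pace and stop on an object; "grip_force" is the grip in N (left out, the last holds). Time passes only in rows, so rows that do not move let the fingers close, or fill a call up. It gives the time, the measured TCP pose, the force, the opening and the grip force at its end, in the units of the state.
- sense(): the state, without advancing time (a new reading comes with each control period).
- camera(name): name is "scene" or "top"; returns (picture, depth): 420x560x3 uint8, red, green, blue; 420x560 float32, m along the optical axis (not along the pixel's ray), 0 where there is no reading.
- camera_model(name): a dict with "fx", "fy", "cx", "cy" (pixels), "T" (4x4, takes a point from camera to world coordinates). Camera axes: x right, y down, z forward; pixel columns grow to the right and rows downward; lengths in m; the calibration is good to about 2 mm. A picture is of the moment at which its call begins. camera_model takes no time and is no camera call.
- hand_in(): hands the job in; it is judged then, once.
The state is a dict: "time_s": time; "qpos": joint angles; "qd": joint speeds; "joint_efforts": joint torques, N m; "eef_pos": TCP position; "tool_rot": TCP orientation; "force": force on the tool from outside, world axes, zero at the start; "ft_torque": the same for the moment, N m; "finger_gap": finger opening in m; "grasp_force": force on a finger pad.
Only numpy, scipy, OpenCV 4.12 (cv2) and the standard library are available. Lean on these libraries where they do the work, as an engineer would, in place of code of your own. Each camera call takes 0.05 s, during which the arm holds its last target. There are 200 camera calls.

## Working session

There is one attempt and no reset: what is moved stays moved. The work goes in short steps, Python scripts to look and compute and a tool call to move; the robot and the scene stay as the last step left them, time stands still between calls to the robot, and variables do not carry over. Pictures are saved under pics/ and viewed, at most 10 in all, crops included, and the job is handed in when it is done.

Besides the shell and the picture viewer there is one more tool, called after "Request:" as a command line: name --argument value ..., lists and objects as JSON in quotes. apply_moves: Moves the arm, as the interface text tells. Its arguments: {"type":"object","properties":{"plan":{"type":"array","items":{"type":"object","properties":{"travel":{"type":"array","items":{"type":"number"}},"twist":{"type":"array","items":{"type":"number"}},"hand":{"type":"number"}}}},"grip_force":{"type":"number"}},"required":["plan"]}

```bash
ls; mkdir -p pics
cat > h.py <<'E'
import numpy as np, cv2
from plant import sense, camera, camera_model, hand_in
def snap(n,tag):
    p,d=camera(n); cv2.imwrite(f'pics/{tag}.png',p[:,:,::-1]); np.savez(f'pics/{tag}.npz',p=p,d=d,n=n); return p,d
def pt(n,d,u,v,r=1):
    m=camera_model(n); w=d[v-r:v+r+1,u-r:u+r+1]; w=w[w>0]
    z=np.median(w); return (m['T']@[ (u-m['cx'])*z/m['fx'],(v-m['cy'])*z/m['fy'],z,1])[:3]
def cloud(n,d):
    m=camera_model(n); v,u=np.mgrid[:d.shape[0],:d.shape[1]]
    P=np.stack([(u-m['cx'])*d/m['fx'],(v-m['cy'])*d/m['fy'],d,np.ones_like(d)],-1)
    return (P@m['T'].T)[...,:3]
def proj(n,P):
    m=camera_model(n); q=np.linalg.inv(m['T'])@[*P,1]; return m['fx']*q[0]/q[2]+m['cx'],m['fy']*q[1]/q[2]+m['cy']
E
python3 - <<'E'
from h import *
for n in('scene','top'):
    snap(n,n+'0'); print(n,{k:np.round(v,3) for k,v in camera_model(n).items()})
print(sense())
E
```

```text
pics
scene {'fx': np.float64(504.537), 'fy': np.float64(504.537), 'cx': np.float64(275.022), 'cy': np.float64(202.727), 'T': array([[-0.771,  0.52 , -0.367,  1.113],
       [ 0.636,  0.644, -0.424,  0.88 ],
       [ 0.016, -0.561, -0.828,  1.377],
       [ 0.   ,  0.   ,  0.   ,  1.   ]])}
top {'fx': np.float64(519.018), 'fy': np.float64(519.018), 'cx': np.float64(270.857), 'cy': np.float64(206.895), 'T': array([[-0.013, -0.986,  0.164,  0.316],
       [-1.   ,  0.014,  0.005,  0.224],
       [-0.007, -0.164, -0.987,  1.701],
       [ 0.   ,  0.   ,  0.   ,  1.   ]])}
{'time_s': 0.1, 'qpos': array([ 1.15100885,  0.39913671,  0.0450352 ,  1.53774319, -0.01871406,
        1.20688566, -0.05072685]), 'qd': array([-0.00023182, -0.00023387,  0.00025631, -0.00297657,  0.00066254,
       -0.00063016,  0.00231259]), 'joint_efforts': array([ 3.76093725e-03, -4.76256216e+01,  1.37048252e+00, -2.54946291e+01,
        1.21552544e-02,  5.00399095e-03,  1.06279896e-05]), 'eef_pos': array([ 0.20481374, -0.61631883,  0.24136004]), 'tool_rot': array([-3.09956204e+00, -5.01587352e-01,  6.06937263e-04]), 'force': array([-0.88150499, -0.77801042,  0.428882  ]), 'ft_torque': array([-0.03189596,  0.00052937,  0.06451113]), 'grasp_force': 0.0, 'finger_gap': 0.0854298291255866}
```

View pics/scene0.png

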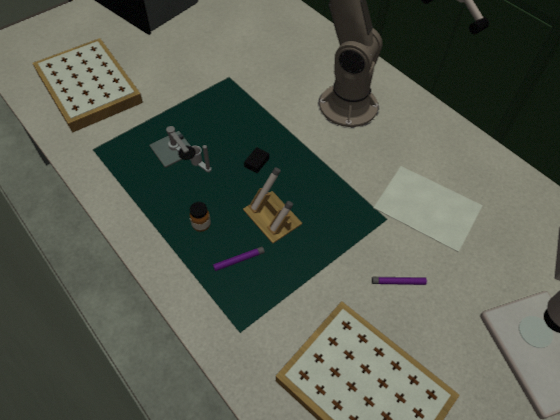

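View pics/top0.png

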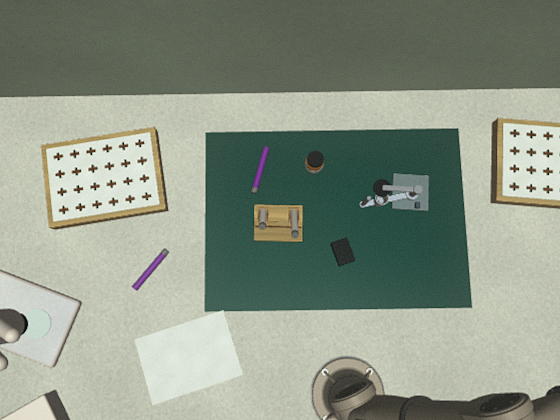

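The scene view shows the stand at (180,145), jar at (200,215), box at (257,160) and rack at (272,215). In the top view, the stand is at (415,190), the rack at (278,223), the jar at (315,160) and the box at (343,250). Candidates for the long tube, by scene pixel:
- Rack tube at (265,190): looks long.
- Rack tube at (281,217): looks short.
- Purple look-alikes at (238,259) and (400,281).

Next I'll check a close crop.

Run:
```python
from h import *
a=cv2.imread('pics/scene0.png')[110:250,140:310]; b=cv2.imread('pics/top0.png')[140:280,240:440]
a=cv2.resize(a,None,fx=4,fy=4,interpolation=cv2.INTER_CUBIC)[:, :]; b=cv2.resize(b,None,fx=4,fy=4,interpolation=cv2.INTER_CUBIC)
cv2.imwrite('pics/c1.png',a);cv2.imwrite('pics/c2.png',b)
```

```text
(no output)
```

View pics/c1.png

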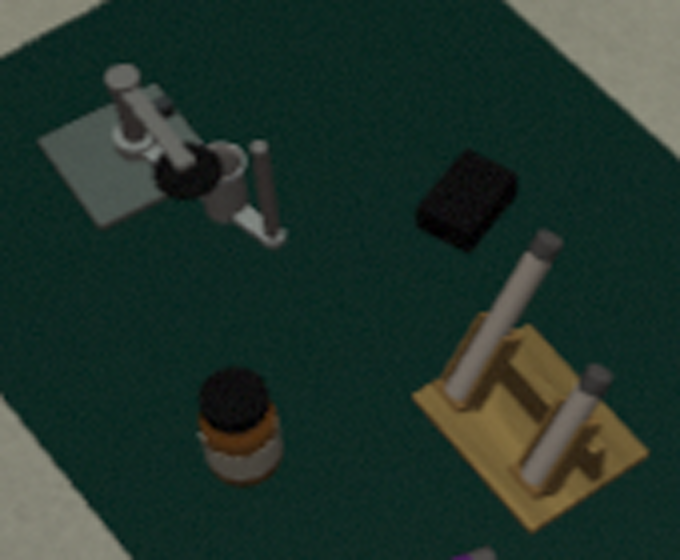

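View pics/c2.png

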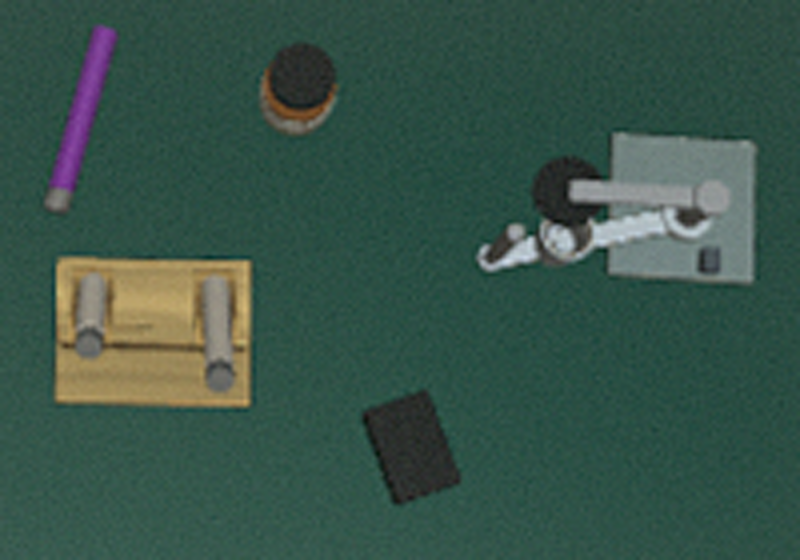

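The crop settles it: the long tube is in the right-hand (-y) channel, with its stopper at c2 (220,375), which is top (295,234). The short tube's stopper is at c2 (90,342). The arm is already slightly out, with the handle top at c2 (514,231). The purple tube is lying on the mat. Now I'll measure.

```bash
cat >> h.py <<'E'
def ray(n,u,v,z):
    m=camera_model(n); T=m['T']; d=T[:3,:3]@[(u-m['cx'])/m['fx'],(v-m['cy'])/m['fy'],1]; return T[:3,3]+d*(z-T[2,3])/d[2]
E
python3 - <<'E'
from h import *
np.set_printoptions(precision=4,suppress=True)
s=lambda x,y:(140+(x-1.5)/4,110+(y-1.5)/4); t=lambda x,y:(240+(x-1.5)/4,140+(y-1.5)/4)
def both(name,a,b,z):
    print(name,*[ray('scene',*s(*a),z) if a else None, ray('top',*t(*b),z) if b else None])
both('post',(122,75),(712,195),.101)
both('handle',(260,147),(514,231),.136)
both('cap',(188,170),(566,190),.09)
for n,q in(('p0',(613,134)),('p1',(755,144)),('p2',(752,282)),('p3',(610,275))): both(n,None,q,.010)
zt=.024+.16*np.cos(.611)
both('stopper',(547,240),(220,378),zt-.002)
both('shortst',(597,375),(90,342),.024+.11*.819)
for q in((57,259),(251,262),(249,408),(54,403)): both('rack',None,q,.008)
both('jar',(235,395),(302,77),.09)
for q in((362,410),(427,391),(461,480),(397,503)): both('box',None,q,.03)
# fit tubes axes from depth
for n in('scene','top'):
    f=np.load(f'pics/{n}0.npz'); P=cloud(n,f['d']); np.save(f'pics/{n}P.npy',P)
    # points in rack neighbourhood above z .07
    c=ray('top',*t(220,378),zt)
    m=(np.abs(P[...,0]-c[0]-.04)<.09)&(np.abs(P[...,1]-c[1])<.03)&(P[...,2]>.085)
    Q=P[m]; mu=Q.mean(0); w=np.linalg.svd(Q-mu)[2][0]; w*=np.sign(w[2]); print(n,len(Q),mu,w,Q.min(0),Q.max(0))
    k=(np.abs(P[...,2]-.005)<.1)
E
```

```text
post [ 0.6297 -0.2315  0.101 ] [ 0.6334 -0.2299  0.101 ]
handle [ 0.5992 -0.0669  0.136 ] [ 0.6006 -0.067   0.136 ]
cap [ 0.6405 -0.1186  0.09  ] [ 0.6413 -0.1181  0.09  ]
p0 None [ 0.7045 -0.1764  0.01  ]
p1 None [ 0.6942 -0.2939  0.01  ]
p2 None [ 0.578  -0.2842  0.01  ]
p3 None [ 0.5855 -0.1678  0.01  ]
stopper [0.4886 0.16   0.1531] [0.4887 0.161  0.1531]
shortst [0.5215 0.2602 0.1141] [0.5224 0.259  0.1141]
rack None [0.6058 0.288  0.008 ]
rack None [0.601  0.1275 0.008 ]
rack None [0.48  0.132 0.008]
rack None [0.4863 0.2913 0.008 ]
jar [0.7372 0.0889 0.09  ] [0.7364 0.088  0.09  ]
box None [0.475  0.0421 0.03  ]
box None [ 0.4896 -0.0108  0.03  ]
box None [ 0.4176 -0.0354  0.03  ]
box None [0.4    0.0165 0.03  ]
scene 197 [0.5138 0.164  0.1254] [-0.6062  0.012   0.7952] [0.4808 0.1454 0.0851] [0.5485 0.1735 0.1605]
top 130 [0.5118 0.1618 0.1312] [-0.6448  0.0259  0.7639] [0.4805 0.15   0.0864] [0.5503 0.172  0.1649]
```

Request:
apply_moves --plan '[{"travel": [2,2.75,-0.2],"twist": [0,0,0.072],"hand": 0.2},{"travel": [2,2.75,-0.2],"twist": [0,0,0.072],"hand": 0.2},{"travel": [2,2.75,-0.2],"twist": [0,0,0.072],"hand": 0.2},{"travel": [2,2.75,-0.2],"twist": [0,0,0.072],"hand": 0.2},{"travel": [2,2.75,-0.2],"twist": [0,0,0.072],"hand": 0.2},{"travel": [2,2.75,-0.2],"twist": [0,0,0.072],"hand": 0.2},{"travel": [2,2.75,-0.2],"twist": [0,0,0.072],"hand": 0.2},{"travel": [2,2.75,-0.2],"twist": [0,0,0.072],"hand": 0.2},{"travel": [2,2.75,-0.2],"twist": [0,0,0.072],"hand": 0.2},{"travel": [2,2.75,-0.2],"twist": [0,0,0.072],"hand": 0.2}]'

```text
time_s: 0.93
eef_pos: [0.4054, -0.3402, 0.222]
tool_rot: [-2.723, -1.567, 0.0]
force: [-0.2, -0.6, -1.2]
finger_gap: 0.0515
grasp_force: 0.0
```

Request:
apply_moves --plan '[{"travel": [1.95,2.73,-0.2],"twist": [0,0,0.072],"hand": 0.2},{"travel": [1.95,2.73,-0.2],"twist": [0,0,0.072],"hand": 0.2},{"travel": [1.95,2.73,-0.2],"twist": [0,0,0.072],"hand": 0.2},{"travel": [1.95,2.73,-0.2],"twist": [0,0,0.072],"hand": 0.2},{"travel": [1.95,2.73,-0.2],"twist": [0,0,0.072],"hand": 0.2},{"travel": [1.95,2.73,-0.2],"twist": [0,0,0.072],"hand": 0.2},{"travel": [1.95,2.73,-0.2],"twist": [0,0,0.072],"hand": 0.2},{"travel": [1.95,2.73,-0.2],"twist": [0,0,0.072],"hand": 0.2},{"travel": [1.95,2.73,-0.2],"twist": [0,0,0.072],"hand": 0.2},{"travel": [1.95,2.73,-0.2],"twist": [0,0,0.072],"hand": 0.2}]'

```text
time_s: 1.77
eef_pos: [0.6004, -0.0676, 0.2019]
tool_rot: [-1.996, -2.425, 0.001]
force: [0.5, -0.7, 0.9]
finger_gap: 0.0512
grasp_force: 0.0
```

Run:
```python
from h import *
from scipy.spatial.transform import Rotation as R
s=sense(); print(s['eef_pos'],s['qpos'].round(2),R.from_rotvec(s['tool_rot']).as_matrix().round(3))
```

```text
[ 0.60038931 -0.06757465  0.20185388] [ 0.43  0.38 -0.5   1.69  0.2   1.12  0.06] [[-0.192  0.981 -0.001]
 [ 0.981  0.192 -0.   ]
 [ 0.    -0.001 -1.   ]]
```

Request:
apply_moves --plan '[{"travel": [0,0,-2],"twist": [0,0,0],"hand": 0.2},{"travel": [0,0,-2],"twist": [0,0,0],"hand": 0.2},{"travel": [0,0,-2],"twist": [0,0,0],"hand": 0.2},{"travel": [0,0,-1.4],"twist": [0,0,0],"hand": 0.2},{"travel": [0,0,-1.0],"twist": [0,0,0],"hand": 0.2},{"travel": [0,0,0],"twist": [0,0,0],"hand": -1},{"travel": [0,0,0],"twist": [0,0,0],"hand": -1},{"travel": [0,0,0],"twist": [0,0,0],"hand": -1},{"travel": [0,0,0],"twist": [0,0,0],"hand": -1},{"travel": [0,0,0],"twist": [0,0,0],"hand": -1}]' --grip_force 30

```text
time_s: 2.6
eef_pos: [0.6006, -0.0689, 0.1194]
tool_rot: [2.0, 2.421, 0.002]
force: [0.7, 0.6, 1.0]
finger_gap: 0.013
grasp_force: 29.4
```

Request:
apply_moves --plan '[{"travel": [-1.6,-0.4,0],"twist": [0,0,0.1],"hand": -1},{"travel": [-1.55,-0.55,0],"twist": [0,0,0.1],"hand": -1},{"travel": [-1.49,-0.71,0],"twist": [0,0,0.1],"hand": -1},{"travel": [-1.41,-0.85,0],"twist": [0,0,0.1],"hand": -1},{"travel": [-1.32,-0.99,0],"twist": [0,0,0.1],"hand": -1},{"travel": [-1.215,-1.115,0],"twist": [0,0,0.1],"hand": -1},{"travel": [-1.1,-1.23,0],"twist": [0,0,0.1],"hand": -1},{"travel": [-0.97,-1.335,0],"twist": [0,0,0.1],"hand": -1},{"travel": [-0.83,-1.425,0],"twist": [0,0,0.1],"hand": -1},{"travel": [-0.685,-1.5,0],"twist": [0,0,0.1],"hand": -1}]'

```text
time_s: 3.43
eef_pos: [0.4773, -0.1689, 0.1193]
tool_rot: [-0.586, -3.085, -0.001]
force: [-3.3, 2.4, 4.2]
finger_gap: 0.013
grasp_force: 30.9
```

Request:
apply_moves --plan '[{"travel": [-0.285,-0.775,0],"twist": [0,0,0.05],"hand": -1},{"travel": [-0.245,-0.79,0],"twist": [0,0,0.05],"hand": -1},{"travel": [-0.205,-0.8,0],"twist": [0,0,0.05],"hand": -1},{"travel": [-0.165,-0.81,0],"twist": [0,0,0.05],"hand": -1},{"travel": [-0.125,-0.815,0],"twist": [0,0,0.05],"hand": -1},{"travel": [-0.085,-0.82,0],"twist": [0,0,0.05],"hand": -1},{"travel": [-0.02,-0.33,0],"twist": [0,0,0.02],"hand": -1},{"travel": [-0.01,-0.33,0],"twist": [0,0,0.0],"hand": -1},{"travel": [0,0,0],"twist": [0,0,0],"hand": -1},{"travel": [0,0,0],"twist": [0,0,0],"hand": -1}]'

```text
time_s: 4.27
eef_pos: [0.465, -0.2232, 0.1193]
tool_rot: [-0.095, -3.135, -0.002]
force: [-6.5, 4.1, 8.8]
finger_gap: 0.0129
grasp_force: 31.4
```

Request:
apply_moves --plan '[{"travel": [0,-0.2,0],"twist": [0,0,0],"hand": -1},{"travel": [0,-0.2,0],"twist": [0,0,0],"hand": -1},{"travel": [0,-0.2,0],"twist": [0,0,0],"hand": -1},{"travel": [0,0,0],"twist": [0,0,0],"hand": -1},{"travel": [0,0,0],"twist": [0,0,0],"hand": -1},{"travel": [0,0,0],"twist": [0,0,0],"hand": -1},{"travel": [0,0,0],"twist": [0,0,0],"hand": -1},{"travel": [0,0,0],"twist": [0,0,0],"hand": -1},{"travel": [0,0,0],"twist": [0,0,0],"hand": -1},{"travel": [0,0,0],"twist": [0,0,0],"hand": -1}]'

```text
time_s: 5.1
eef_pos: [0.465, -0.2234, 0.1192]
tool_rot: [-0.09, -3.133, -0.012]
force: [-8.5, 14.9, 13.5]
finger_gap: 0.0131
grasp_force: 32.1
```

Request:
apply_moves --plan '[{"travel": [0,0.4,0],"twist": [0,0,0],"hand": 0.2},{"travel": [0,0,0],"twist": [0,0,0],"hand": 0.2},{"travel": [0,0,0],"twist": [0,0,0],"hand": 0.2},{"travel": [0,0,0],"twist": [0,0,0],"hand": 0.2},{"travel": [0,0,1],"twist": [0,0,0],"hand": 0.2},{"travel": [0,0,2],"twist": [0,0,0],"hand": 0.2},{"travel": [0,0,3],"twist": [0,0,0],"hand": 0.2},{"travel": [0,0,3],"twist": [0,0,0],"hand": 0.2},{"travel": [0,0,3],"twist": [0,0,0],"hand": 0.2},{"travel": [0,0,3],"twist": [0,0,0],"hand": 0.2}]'

```text
time_s: 5.93
eef_pos: [0.4669, -0.2269, 0.2707]
tool_rot: [0.096, 3.139, -0.001]
force: [0.1, -0.9, -0.0]
finger_gap: 0.0515
grasp_force: 0.0
```

Run:
```python
from h import *
from scipy.spatial.transform import Rotation as R
s=sense(); print(s['eef_pos'],s['qpos'].round(2),s['finger_gap'],R.from_rotvec(s['tool_rot']).as_matrix().round(3))
p,d=snap('scene','scene1');p2,d2=snap('top','top1')
a=cv2.resize(p[100:250,130:310],None,fx=3,fy=3,interpolation=cv2.INTER_CUBIC);b=cv2.resize(p2[140:290,260:440],None,fx=3,fy=3,interpolation=cv2.INTER_CUBIC)
cv2.imwrite('pics/c3.png',cv2.resize(np.vstack([a])[:, :, ::-1],None,fx=1,fy=1)); cv2.imwrite('pics/c3b.png',np.hstack([cv2.resize(a,(400,333)),cv2.resize(b,(400,333))])[:,:,::-1])
```

```text
[ 0.46687593 -0.22690362  0.27066444] [ 1.06  0.2  -0.79  1.79  0.15  1.21  1.74] 0.051500404255894514 [[-0.998  0.061  0.001]
 [ 0.061  0.998 -0.   ]
 [-0.001 -0.    -1.   ]]
```

View pics/c3b.png

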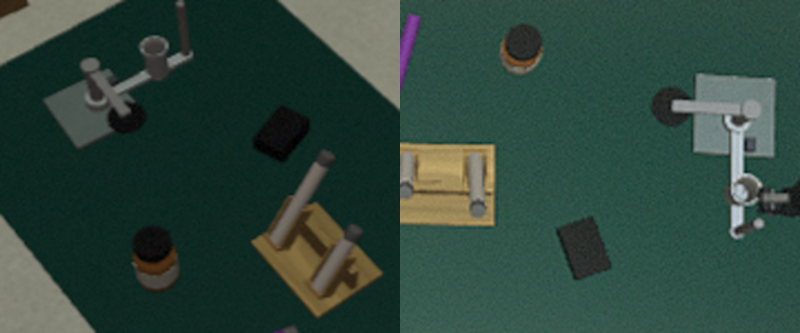

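The picture shows the arm out along -x with the handle at right-crop (757,225) and the cup clear of the cap; nothing else has moved. Next I'll go to the tube, tilting the tool along its axis.

Request:
apply_moves --plan '[{"travel": [0,2.4,0],"twist": [-0.002,-0.061,0.0026],"hand": 0.2},{"travel": [0,2.4,0],"twist": [-0.002,-0.061,0.0026],"hand": 0.2},{"travel": [0,2.4,0],"twist": [-0.002,-0.061,0.0026],"hand": 0.2},{"travel": [0,2.4,0],"twist": [-0.002,-0.061,0.0026],"hand": 0.2},{"travel": [0,2.4,0],"twist": [-0.002,-0.061,0.0026],"hand": 0.2},{"travel": [0,2.4,0],"twist": [-0.002,-0.061,0.0026],"hand": 0.2},{"travel": [0,2.4,0],"twist": [-0.002,-0.061,0.0026],"hand": 0.2},{"travel": [0,2.4,0],"twist": [-0.002,-0.061,0.0026],"hand": 0.2},{"travel": [0,2.4,0],"twist": [-0.002,-0.061,0.0026],"hand": 0.2},{"travel": [0,2.4,0],"twist": [-0.002,-0.061,0.0026],"hand": 0.2}]'

```text
time_s: 6.87
eef_pos: [0.4666, 0.0139, 0.2687]
tool_rot: [0.044, 2.527, -0.003]
force: [0.3, 2.0, 1.0]
finger_gap: 0.0513
grasp_force: 0.0
```

```bash
cat > st.py <<'E'
from h import *
from scipy.spatial.transform import Rotation as R
s=sense(); print(s['eef_pos'].round(4),s['qpos'].round(2),s['finger_gap'],'\n',R.from_rotvec(s['tool_rot']).as_matrix().round(3))
E
python3 st.py
```

```text
[0.4666 0.0139 0.2687] [ 0.88 -0.39 -0.84  2.32 -0.56  0.52  1.94] 0.051337880125446704 
 [[-0.817  0.032  0.576]
 [ 0.031  0.999 -0.012]
 [-0.576  0.008 -0.817]]
```

Request:
apply_moves --plan '[{"travel": [0,1.85,-0.5],"twist": [0,0,0],"hand": 0.2},{"travel": [0,1.85,-0.5],"twist": [0,0,0],"hand": 0.2},{"travel": [0,1.85,-0.5],"twist": [0,0,0],"hand": 0.2},{"travel": [0,1.85,-1.0],"twist": [0,0,0],"hand": 0.2},{"travel": [0,1.85,-1.0],"twist": [0,0,0],"hand": 0.2},{"travel": [0,1.85,-1.1],"twist": [0,0,0],"hand": 0.2},{"travel": [-0.1,1.85,-1.1],"twist": [0,0,0],"hand": 0.2},{"travel": [-0.1,1.85,-1.1],"twist": [0,0,0],"hand": 0.2},{"travel": [-0.1,0,-1.1],"twist": [0,0,0],"hand": 0.2},{"travel": [0,0,0],"twist": [0,0,0],"hand": 0.2}]'

```text
time_s: 7.7
eef_pos: [0.4577, 0.1556, 0.1998]
tool_rot: [0.044, 2.537, -0.006]
force: [-0.7, 0.4, 0.1]
finger_gap: 0.0515
grasp_force: 0.0
```

```bash
python3 st.py
python3 - <<'E'
from h import *
p,d=snap('scene','scene2');p2,d2=snap('top','top2')
a=cv2.resize(p[150:250,220:320],(400,400),interpolation=cv2.INTER_CUBIC);b=cv2.resize(p2[180:260,250:330],(400,400),interpolation=cv2.INTER_CUBIC)
cv2.imwrite('pics/c4.png',np.hstack([a,b])[:,:,::-1])
E
```

```text
[0.4577 0.1556 0.1998] [ 0.96 -0.37 -1.36  2.35 -0.25  0.34  1.26] 0.051496151861014715 
 [[-0.822  0.033  0.568]
 [ 0.031  0.999 -0.014]
 [-0.568  0.006 -0.823]]
```

View pics/c4.png

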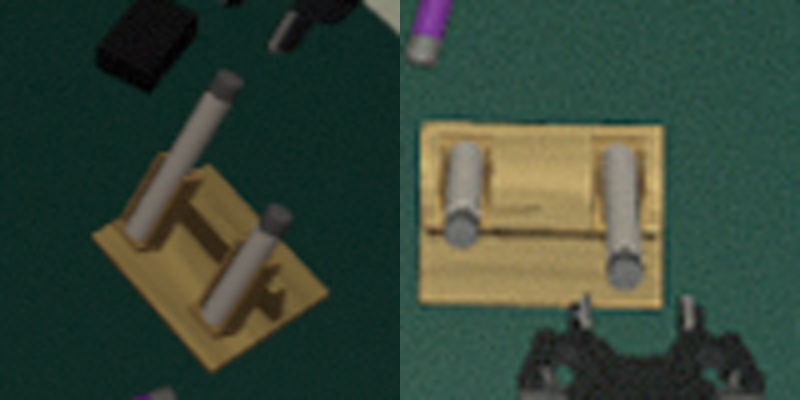

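The fingers stop short of the stopper, which is at right-crop (625,268), because joint 3 is near its limit. Finger mid is at (635,310), so I need about +5 mm in y. I'll advance along the axis in steps.

Request:
apply_moves --plan '[{"travel": [0.5,0.25,-0.3],"twist": [0,0,0],"hand": 0.2},{"travel": [0.4,0.2,-0.6],"twist": [0,0,0],"hand": 0.2},{"travel": [0.4,0,-0.6],"twist": [0,0,0],"hand": 0.2},{"travel": [0.4,0,-0.6],"twist": [0,0,0],"hand": 0.2},{"travel": [0.4,0,-0.6],"twist": [0,0,0],"hand": 0.2},{"travel": [0,0,0],"twist": [0,0,0],"hand": 0.2},{"travel": [0,0,0],"twist": [0,0,0],"hand": 0.2},{"travel": [0,0,0],"twist": [0,0,0],"hand": 0.2},{"travel": [0,0,0],"twist": [0,0,0],"hand": 0.2},{"travel": [0,0,0],"twist": [0,0,0],"hand": 0.2}]'

```text
time_s: 8.63
eef_pos: [0.4646, 0.154, 0.1834]
tool_rot: [0.05, 2.552, -0.016]
force: [0.5, 0.8, 0.3]
finger_gap: 0.051
grasp_force: 0.0
```

```bash
python3 st.py
```

```text
[0.4646 0.154  0.1834] [ 0.78 -0.09 -1.35  2.34  0.65  0.41  0.39] 0.051029383313838064 
 [[-0.831  0.04   0.555]
 [ 0.033  0.999 -0.023]
 [-0.555 -0.001 -0.832]]
```

Request:
apply_moves --plan '[{"travel": [0,0.1,0.4],"twist": [0,0.05,0],"hand": 0.2},{"travel": [0,0.1,0.4],"twist": [0,0.05,0],"hand": 0.2},{"travel": [0,0.1,0.4],"twist": [0,0.05,0],"hand": 0.2},{"travel": [0,0.1,0.4],"twist": [0,0.05,0],"hand": 0.2},{"travel": [0,0.1,0.4],"twist": [0,0.05,0],"hand": 0.2},{"travel": [0,0,0],"twist": [0,0,0],"hand": 0.2},{"travel": [0,0,0],"twist": [0,0,0],"hand": 0.2},{"travel": [0,0,0],"twist": [0,0,0],"hand": 0.2},{"travel": [0,0,0],"twist": [0,0,0],"hand": 0.2},{"travel": [0,0,0],"twist": [0,0,0],"hand": 0.2}]'

```text
time_s: 9.47
eef_pos: [0.4637, 0.1589, 0.2023]
tool_rot: [0.05, 2.804, -0.024]
force: [-0.3, 0.3, 0.4]
finger_gap: 0.0513
grasp_force: 0.0
```

```bash
python3 st.py
```

```text
[0.4637 0.1589 0.2023] [ 0.67  0.04 -1.22  2.15  0.34  0.72  0.76] 0.05127343867286796 
 [[-0.943  0.038  0.331]
 [ 0.032  0.999 -0.022]
 [-0.331 -0.011 -0.943]]
```

Request:
apply_moves --plan '[{"travel": [0.9,0,-0.3],"twist": [0,0,0],"hand": 0.2},{"travel": [0.9,0,-0.3],"twist": [0,0,0],"hand": 0.2},{"travel": [0.4,0,-1.1],"twist": [0,0,0],"hand": 0.2},{"travel": [0.4,0,-1.1],"twist": [0,0,0],"hand": 0.2},{"travel": [0.4,0,-1.1],"twist": [0,0,0],"hand": 0.2},{"travel": [0.4,0.1,-1.1],"twist": [0,0,0],"hand": 0.2},{"travel": [0.4,0,-1.1],"twist": [0,0,0],"hand": 0.2},{"travel": [0.4,0,-1.1],"twist": [0,0,0],"hand": 0.2},{"travel": [0.3,0,-0.9],"twist": [0,0,0],"hand": 0.2},{"travel": [0,0,0],"twist": [0,0,0],"hand": 0.2}]'

```text
time_s: 10.3
eef_pos: [0.5083, 0.1596, 0.1199]
tool_rot: [0.05, 2.807, -0.023]
force: [-0.6, -0.4, 0.2]
finger_gap: 0.0513
grasp_force: 0.0
```

```bash
python3 st.py
python3 - <<'E'
from h import *
p,d=snap('scene','scene3');p2,d2=snap('top','top3')
a=cv2.resize(p[150:250,220:320],(400,400),interpolation=cv2.INTER_CUBIC);b=cv2.resize(p2[180:260,250:330],(400,400),interpolation=cv2.INTER_CUBIC)
cv2.imwrite('pics/c5.png',np.hstack([a,b])[:,:,::-1])
E
```

```text
[0.5083 0.1596 0.1199] [ 0.42  0.33 -1.04  2.16  0.8   0.69  0.37] 0.0513115488482922 
 [[-0.944  0.038  0.328]
 [ 0.032  0.999 -0.022]
 [-0.328 -0.01  -0.945]]
```

View pics/c5.png

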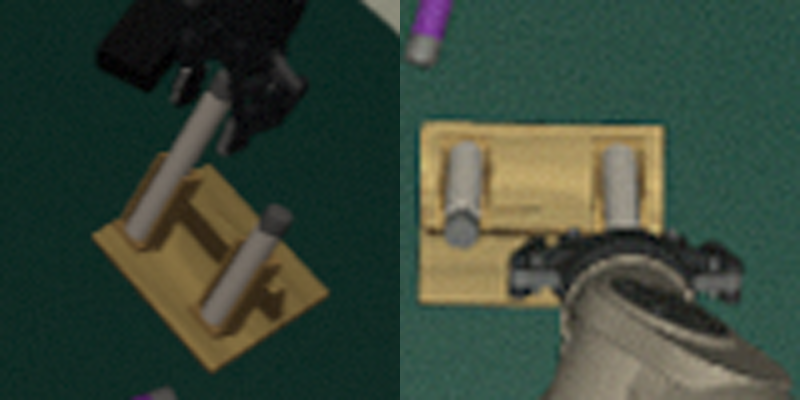

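The left crop shows the fingers straddling the long tube, at about (180,85) and (235,140), with the tube between them. I'll close the gripper.

Request:
apply_moves --plan '[{"travel": [0,0,0],"twist": [0,0,0],"hand": -1},{"travel": [0,0,0],"twist": [0,0,0],"hand": -1},{"travel": [0,0,0],"twist": [0,0,0],"hand": -1},{"travel": [0,0,0],"twist": [0,0,0],"hand": -1},{"travel": [0,0,0],"twist": [0,0,0],"hand": -1},{"travel": [0,0,0],"twist": [0,0,0],"hand": -1},{"travel": [-0.28,0.01,0.4],"twist": [0,0,0],"hand": -1},{"travel": [-0.28,0.01,0.4],"twist": [0,0,0],"hand": -1},{"travel": [-0.28,0.01,0.4],"twist": [0,0,0],"hand": -1},{"travel": [-0.28,0.01,0.4],"twist": [0,0,0],"hand": -1}]' --grip_force 40

```text
time_s: 11.23
eef_pos: [0.4983, 0.1607, 0.1384]
tool_rot: [0.051, 2.803, -0.022]
force: [1.9, -0.6, -0.4]
finger_gap: 0.0209
grasp_force: 39.1
```

```bash
python3 st.py
```

```text
[0.4983 0.1607 0.1384] [ 0.46  0.28 -1.09  2.16  0.73  0.7   0.43] 0.02089668951184455 
 [[-0.943  0.038  0.331]
 [ 0.033  0.999 -0.021]
 [-0.332 -0.009 -0.943]]
```

Request:
apply_moves --plan '[{"travel": [-0.28,0.01,0.4],"twist": [0,0,0],"hand": -1},{"travel": [-0.28,0.01,0.4],"twist": [0,0,0],"hand": -1},{"travel": [-0.28,0.01,0.4],"twist": [0,0,0],"hand": -1},{"travel": [0,0,1],"twist": [0,0,0],"hand": -1},{"travel": [0,0,1.5],"twist": [0,0,0],"hand": -1},{"travel": [0,0,1.5],"twist": [0,0,0],"hand": -1},{"travel": [0,0,1.5],"twist": [0,0,0],"hand": -1},{"travel": [0,0,1.5],"twist": [0,0,0],"hand": -1},{"travel": [0,0,1.5],"twist": [0,0,0],"hand": -1},{"travel": [0,0,1.5],"twist": [0,0,0],"hand": -1}]'

```text
time_s: 12.07
eef_pos: [0.4887, 0.1612, 0.2499]
tool_rot: [0.05, 2.806, -0.022]
force: [-0.0, -0.1, 1.0]
finger_gap: 0.0211
grasp_force: 39.1
```

```bash
python3 st.py
```

```text
[0.4887 0.1612 0.2499] [ 0.74  0.02 -1.25  2.04  0.27  0.82  0.87] 0.021138102714983426 
 [[-0.944  0.037  0.329]
 [ 0.032  0.999 -0.021]
 [-0.329 -0.009 -0.944]]
```

Request:
apply_moves --plan '[{"travel": [0.3,-1,1],"twist": [0.002,0.061,0],"hand": -1},{"travel": [0.3,-2,1],"twist": [0.002,0.061,0],"hand": -1},{"travel": [0.3,-2.5,1],"twist": [0.002,0.061,0],"hand": -1},{"travel": [0.3,-3,0.5],"twist": [0.002,0.061,0],"hand": -1},{"travel": [0.3,-3,0],"twist": [0.002,0.061,0],"hand": -1},{"travel": [0.3,-3,0],"twist": [0.002,0.061,0],"hand": -1},{"travel": [0.3,-3,0],"twist": [0.002,0.061,0],"hand": -1},{"travel": [0.3,-3,0],"twist": [0.002,0.061,0],"hand": -1},{"travel": [0.3,-3,0],"twist": [0.002,0.061,0],"hand": -1},{"travel": [0.3,-3,0],"twist": [0.002,0.061,0],"hand": -1}]'

```text
time_s: 12.9
eef_pos: [0.5193, -0.1051, 0.2848]
tool_rot: [-0.047, -2.865, 0.006]
force: [0.8, 0.9, -0.1]
finger_gap: 0.0212
grasp_force: 39.2
```

```bash
python3 st.py
python3 - <<'E'
from h import *
p,d=snap('scene','scene4');p2,d2=snap('top','top4')
a=cv2.resize(p[70:190,140:260],(480,480),interpolation=cv2.INTER_CUBIC);b=cv2.resize(p2[160:260,330:430],(320,320),interpolation=cv2.INTER_CUBIC)
b=np.vstack([b,np.zeros((160,320,3),np.uint8)])
cv2.imwrite('pics/c6.png',np.hstack([a,b])[:,:,::-1])
E
```

```text
[ 0.5193 -0.1051  0.2848] [ 0.83  0.48 -1.02  1.56  0.35  1.61  1.31] 0.02115273051781402 
 [[-0.961  0.031 -0.273]
 [ 0.033  0.999  0.   ]
 [ 0.273 -0.009 -0.962]]
```

View pics/c6.png

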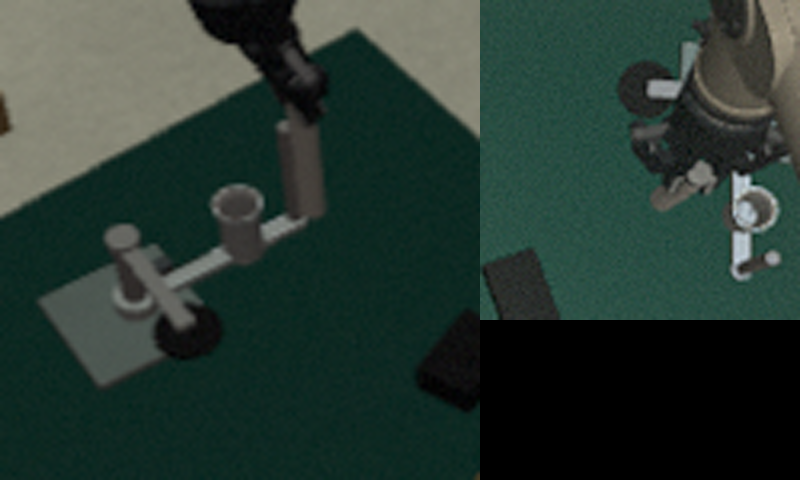

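The left crop shows the tube held nearly upright from (300,118) to (310,210), just behind the handle pin, with the cup rim at (237,202). In the right crop the rim is at (757,210). Next I'll measure the tilt and offset.

Run:
```python
from h import *
np.set_printoptions(precision=4,suppress=True)
print('rim',ray('scene',140+(237-1.5)/4,70+(202-1.5)/4,.074),ray('top',330+(277-1)/3.2,160+(210-1)/3.2,.074))
s=sense(); c=s['eef_pos']
for n in('scene','top'):
    d=np.load(f'pics/{n}4.npz')['d']; P=cloud(n,d)
    m=(np.hypot(P[...,0]-c[0],P[...,1]-c[1])<.03)&(P[...,2]>.14)&(P[...,2]<.255)
    Q=P[m]; print(n,len(Q))
    if len(Q)>20:
        for _ in range(3):
            mu=Q.mean(0); w=np.linalg.svd(Q-mu)[2][0]; w*=np.sign(w[2])
            r=np.linalg.norm(np.cross(Q-mu,w),axis=1); Q=Q[r<.013]
        print(mu,w,Q[:,2].min(),Q[:,2].max(),len(Q))
# image edge points in scene
for z in(.17,.21,.25): print(proj('scene',[c[0],c[1],z]))
p=np.load('pics/scene4.npz')['p'].astype(int).sum(2)
for v in range(96,128,2): print(v,p[v,206:228])
```

```text
rim [ 0.5201 -0.2252  0.074 ] [ 0.5201 -0.2262  0.074 ]
scene 137
[ 0.521  -0.097   0.2102] [0.0173 0.0079 0.9998] 0.162580121863944 0.25342367924563947 132
top 50
[ 0.5166 -0.1051  0.2046] [-0.0485 -0.0197  0.9986] 0.15993440532214787 0.25106677478630424 50
(np.float64(215.7562912603175), np.float64(119.9152969056227))
(np.float64(214.73644419421112), np.float64(111.14889063601144))
(np.float64(213.6736066648159), np.float64(102.0129467372463))
96 [ 90  88  79  84  68 116 141  85  19  20  22  34  35  73 103 101  81  80
  92  83  84  81]
98 [ 76  85  82  78  77 128 173 160 128  89  20  39  35  27  60  83  82  90
  74  76  83  86]
100 [ 82  87  86 134 227 244 200 185 165 136  93  41  58  73  79  84  82  80
  83  83  86  80]
102 [ 82  85  96 177 248 254 208 196 193 188 177 171 163 136  81  85  88  84
  87  86  80  73]
104 [ 83  81  84 106 133 129 154 193 190 195 190 187 178 141  80  82  88  81
  83  83  83  72]
106 [ 75  88  87 111 136 137 150 175 193 194 197 188 182 146  97  88  79  87
  91  79  85  85]
108 [ 81  84  83  94 126 130 136 167 196 192 193 187 182 153 106  85  81  80
  77 
[... 167 characters left out ...]
2 140  87  74  82
  86  88  89  83]
114 [ 83  83  84  83 106 131 136 160 189 192 190 194 186 176 144  82  76  84
  83  91  90  82]
116 [ 84  83  81  74  89 124 132 141 174 198 195 192 192 179 145  89  81  86
  81  76  75  87]
118 [ 82  93  87  85  80 120 132 140 164 189 197 196 189 183 154 104  84  84
  90  90  97  83]
120 [ 83  84  88  77  84 110 133 128 157 192 189 196 190 184 162 124  89  80
  87  87  84  84]
122 [ 77  81  87  75  85  96 126 133 158 187 196 192 193 186 166 125  87  73
  89  82  74  89]
124 [ 80  79 152 320 381 299 201 131 135 236 246 155 151 131 101  88  85  89
  75  86  85  82]
126 [382 379 393 384 382 384 402 359 253 216 148  83  88  80  81  84  90  85
  86  75  86  78]
```

Request:
apply_moves --plan '[{"travel": [0.1,-2,0],"twist": [0,0,0],"hand": -1},{"travel": [0.1,-2,0],"twist": [0,0,0],"hand": -1},{"travel": [0.1,-2,0],"twist": [0,0,0],"hand": -1},{"travel": [0,-2,-1],"twist": [0,0,0],"hand": -1},{"travel": [0,-2,-1],"twist": [0,0,0],"hand": -1},{"travel": [0,-1.5,-1],"twist": [0,0,0],"hand": -1},{"travel": [0,-0.6,-1.5],"twist": [0,0,0],"hand": -1},{"travel": [0,0,-1.5],"twist": [0,0,0],"hand": -1},{"travel": [0,0,-0.5],"twist": [0,0,0],"hand": -1},{"travel": [0,0,0],"twist": [0,0,0],"hand": -1}]'

```text
time_s: 13.83
eef_pos: [0.5218, -0.2233, 0.2176]
tool_rot: [-0.043, -2.865, 0.005]
force: [-0.1, -0.0, -0.6]
finger_gap: 0.0212
grasp_force: 39.4
```

```bash
python3 st.py
python3 - <<'E'
from h import *
p,d=snap('scene','scene5');p2,d2=snap('top','top5')
a=cv2.resize(p[80:160,160:240],(480,480),interpolation=cv2.INTER_CUBIC);b=cv2.resize(p2[180:240,380:440],(320,320),interpolation=cv2.INTER_CUBIC)
b=np.vstack([b,np.zeros((160,320,3),np.uint8)])
cv2.imwrite('pics/c7.png',np.hstack([a,b])[:,:,::-1])
E
```

```text
[ 0.5218 -0.2233  0.2176] [ 0.94  0.58 -0.95  1.56  0.47  1.53  1.45] 0.021167469867269997 
 [[-0.962  0.029 -0.273]
 [ 0.03   1.     0.   ]
 [ 0.273 -0.008 -0.962]]
```

View pics/c7.png

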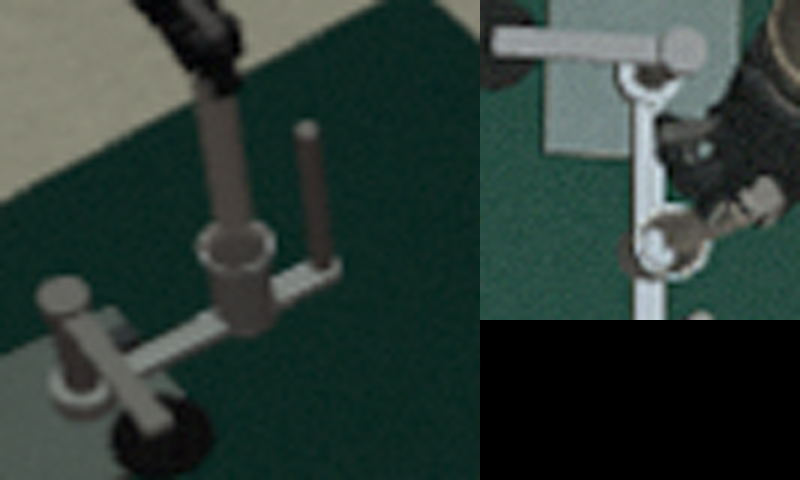

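The tube bottom is just above the rim at left-crop (233,228), with the rim centre at (236,247). I'll measure the lateral error from the pixel rows.

Run:
```python
from h import *
np.set_printoptions(precision=4,suppress=True)
p=np.load('pics/scene5.npz')['p'].astype(int).sum(2)
for v in range(95,128,1): print(v,p[v,189:210])
for z in(.074,.10,.15,.18): print(z,proj('scene',[.52,-.226,z]),proj('scene',[.531,-.226,z])) 
d=np.load('pics/top5.npz')['d'];P=cloud('top',d)
for n in('scene','top'):
    P=cloud(n,np.load(f'pics/{n}5.npz')['d'])
    m=(np.hypot(P[...,0]-.52,P[...,1]+.225)<.025)&(P[...,2]>.085)&(P[...,2]<.175)
    Q=P[m]; mu=Q.mean(0); w=np.linalg.svd(Q-mu)[2][0]; print(n,len(Q),mu,w*np.sign(w[2]),Q[:,2].min(),Q[:,2].max())
```

```text
95 [380 386 349 254 182 163 107  43  19  52  59  74  71  89  86  77  81  83
  83  85  82]
96 [384 380 326 223 187 168 134 111 127 140 113  82  88  89  85  74  81  75
  83  83  85]
97 [333 242 178 148 173 186 183 172 179 170 131  84  88  94  83  86  85  91
  87  75  88]
98 [173 105  86 145 187 190 196 186 180 175 134  86  79  84  79  82  85  82
  83  80  82]
99 [ 88  81  88 121 164 196 190 189 186 178 143  88  89  80  79  84  80  76
  84  84  88]
100 [ 89  91  87 101 156 190 190 193 186 185 146 101  81  76  92  86  76  87
  82  86 136]
101 [ 84  83  84  95 152 187 191 193 192 177 150 115  83  85  90  88  86  85
  86 105 219]
102 [ 82  83  81  80 144 190 195 190 188 179 155 115  90  82  93  79  80  84
  82  89 175]
103 [ 81  77  85  83 143 189 193 193 191 184 155 115  82  78  79  85  88  90
  81  88 120]
104 [ 80  87  88  79 125 177 194 195 193 181 173 130  72  89  86  82  86  85
  88  82 106]
105 [ 82  75  82  72 115 164 192 189 193 184 175 134  78  84  91  80  83  92
  80  82 110]
106 [ 79  91  83  86 106 162 198 195 192 186 177 142  95  82  87  88  88  82
  83  82 109]
107 [ 84  77 
[... 1934 characters left out ...]
, np.float64(119.97362477460439)) (np.float64(196.15626492565787), np.float64(121.42112492415596))
0.1 (np.float64(197.94182333975039), np.float64(114.73445726458542)) (np.float64(195.30287446206603), np.float64(116.18769636326746))
0.15 (np.float64(196.30809106051612), np.float64(104.28693464373983)) (np.float64(193.60096829967168), np.float64(105.75073380249745))
0.18 (np.float64(195.2891699382988), np.float64(97.77105587429311)) (np.float64(192.53943145867942), np.float64(99.24084476682461))
scene 104 [ 0.5233 -0.2143  0.138 ] [-0.011  -0.0002  0.9999] 0.09628825070794944 0.17419295883099917
top 53 [ 0.5205 -0.2137  0.1354] [-0.047   0.0013  0.9989] 0.09595569181649921 0.17496138795276028
```

Request:
apply_moves --plan '[{"travel": [-0.1,-0.25,0],"twist": [0,0,0],"hand": -1},{"travel": [0,0,-0.7],"twist": [0,0,0],"hand": -1},{"travel": [0,0,-0.7],"twist": [0,0,0],"hand": -1},{"travel": [0,0,-0.7],"twist": [0,0,0],"hand": -1},{"travel": [0,0,-0.7],"twist": [0,0,0],"hand": -1},{"travel": [0,0,-0.7],"twist": [0,0,0],"hand": -1},{"travel": [0,0,-0.7],"twist": [0,0,0],"hand": -1},{"travel": [0,0,-0.7],"twist": [0,0,0],"hand": -1},{"travel": [0,0,0],"twist": [0,0,0],"hand": -1},{"travel": [0,0,0],"twist": [0,0,0],"hand": -1}]'

```text
time_s: 14.77
eef_pos: [0.5216, -0.2275, 0.1703]
tool_rot: [-0.047, -2.868, 0.008]
force: [-0.1, 0.4, -0.5]
finger_gap: 0.021
grasp_force: 39.4
```

Request:
apply_moves --plan '[{"travel": [-0.05,0.1,-0.5],"twist": [0,0,0],"hand": -1},{"travel": [0,0,-0.5],"twist": [0,0,0],"hand": -1},{"travel": [0,0,-0.5],"twist": [0,0,0],"hand": -1},{"travel": [0,0,-0.5],"twist": [0,0,0],"hand": -1},{"travel": [0,0,-0.3],"twist": [0,0,0],"hand": -1},{"travel": [0,0,-0.2],"twist": [0,0,0],"hand": -1},{"travel": [0,0,0],"twist": [0,0,0],"hand": -1},{"travel": [0,0,0],"twist": [0,0,0],"hand": -1},{"travel": [0,0,0],"twist": [0,0,0],"hand": -1},{"travel": [0,0,0],"twist": [0,0,0],"hand": -1}]'

```text
time_s: 15.6
eef_pos: [0.5216, -0.2265, 0.1461]
tool_rot: [-0.048, -2.869, 0.009]
force: [-0.2, 0.7, -0.4]
finger_gap: 0.021
grasp_force: 39.4
```

Still no contact; bottom estimated at about 0.024. I'll lower in 1 mm steps.

Request:
apply_moves --plan '[{"travel": [0,0,-0.1],"twist": [0,0,0],"hand": -1},{"travel": [0,0,0],"twist": [0,0,0],"hand": -1},{"travel": [0,0,-0.1],"twist": [0,0,0],"hand": -1},{"travel": [0,0,0],"twist": [0,0,0],"hand": -1},{"travel": [0,0,-0.1],"twist": [0,0,0],"hand": -1},{"travel": [0,0,0],"twist": [0,0,0],"hand": -1},{"travel": [0,0,-0.1],"twist": [0,0,0],"hand": -1},{"travel": [0,0,0],"twist": [0,0,0],"hand": -1},{"travel": [0,0,0],"twist": [0,0,0],"hand": -1},{"travel": [0,0,0],"twist": [0,0,0],"hand": -1}]'

```text
time_s: 16.43
eef_pos: [0.5215, -0.2265, 0.1419]
tool_rot: [-0.048, -2.869, 0.009]
force: [0.3, -0.4, 0.2]
finger_gap: 0.0213
grasp_force: 39.6
```

Request:
apply_moves --plan '[{"travel": [0,0,-0.1],"twist": [0,0,0],"hand": -1},{"travel": [0,0,0],"twist": [0,0,0],"hand": -1},{"travel": [0,0,-0.1],"twist": [0,0,0],"hand": -1},{"travel": [0,0,0],"twist": [0,0,0],"hand": -1},{"travel": [0,0,-0.1],"twist": [0,0,0],"hand": -1},{"travel": [0,0,0],"twist": [0,0,0],"hand": -1},{"travel": [0,0,0],"twist": [0,0,0],"hand": -1},{"travel": [0,0,0],"twist": [0,0,0],"hand": -1},{"travel": [0,0,0],"twist": [0,0,0],"hand": -1},{"travel": [0,0,0],"twist": [0,0,0],"hand": -1}]'

```text
time_s: 17.27
eef_pos: [0.5219, -0.2264, 0.1416]
tool_rot: [-0.048, -2.869, 0.01]
force: [-2.5, 0.5, 12.7]
finger_gap: 0.021
grasp_force: 40.8
```

Floor contact: 12.7 N upward, and z has stopped at 0.1416. I'll relax the push, open and rise.

Request:
apply_moves --plan '[{"travel": [0,0,0.2],"twist": [0,0,0],"hand": -1},{"travel": [0,0,0],"twist": [0,0,0],"hand": -0.4},{"travel": [0,0,0],"twist": [0,0,0],"hand": -0.2},{"travel": [0,0,0],"twist": [0,0,0],"hand": 0.2},{"travel": [0,0,0],"twist": [0,0,0],"hand": 0.2},{"travel": [0,0,0],"twist": [0,0,0],"hand": 0.2},{"travel": [0.2,0,0.8],"twist": [0,0,0],"hand": 0.2},{"travel": [0.3,0,1],"twist": [0,0,0],"hand": 0.2},{"travel": [0.3,0,1],"twist": [0,0,0],"hand": 0.2},{"travel": [0.3,0,1],"twist": [0,0,0],"hand": 0.2}]'

```text
time_s: 18.1
eef_pos: [0.5332, -0.2264, 0.1804]
tool_rot: [-0.048, -2.87, 0.009]
force: [-0.7, -0.2, -0.9]
finger_gap: 0.0511
grasp_force: 0.0
```

Request:
apply_moves --plan '[{"travel": [0,0,2],"twist": [0,0,0],"hand": 0.2},{"travel": [0,0,2],"twist": [0,0,0],"hand": 0.2},{"travel": [0,0,2],"twist": [0,0,0],"hand": 0.2},{"travel": [0,0,2],"twist": [0,0,0],"hand": 0.2},{"travel": [0,0,2],"twist": [0,0,0],"hand": 0.2},{"travel": [0,-2,1],"twist": [0,0,0],"hand": 0.2},{"travel": [0,-3,0],"twist": [0,0,0],"hand": 0.2},{"travel": [0,-3,0],"twist": [0,0,0],"hand": 0.2},{"travel": [0,-3,0],"twist": [0,0,0],"hand": 0.2},{"travel": [0,0,0],"twist": [0,0,0],"hand": 0.2}]'

```text
time_s: 18.93
eef_pos: [0.531, -0.3447, 0.289]
tool_rot: [-0.064, -2.868, 0.014]
force: [-1.6, -0.6, -1.0]
finger_gap: 0.0512
grasp_force: 0.0
```

```bash
python3 st.py
python3 - <<'E'
from h import *
p,d=snap('scene','scene6');p2,d2=snap('top','top6')
a=cv2.resize(p[70:250,140:320],(450,450),interpolation=cv2.INTER_CUBIC);b=cv2.resize(p2[140:280,300:440],(350,350),interpolation=cv2.INTER_CUBIC)
b=np.vstack([b,np.zeros((100,350,3),np.uint8)])
cv2.imwrite('pics/c8.png',np.hstack([a,b])[:,:,::-1])
P=cloud('scene',d); m=(np.hypot(P[...,0]-.52,P[...,1]+.225)<.022)&(P[...,2]>.09)
Q=P[m];mu=Q.mean(0);w=np.linalg.svd(Q-mu)[2][0];print(len(Q),mu,w,Q[:,2].max())
E
```

```text
[ 0.531  -0.3447  0.289 ] [ 1.    0.62 -0.91  1.31  0.52  1.71  1.64] 0.051159135066350475 
 [[-0.962  0.043 -0.269]
 [ 0.045  0.999 -0.003]
 [ 0.269 -0.015 -0.963]]
145 [ 0.5125746  -0.21840311  0.13993523] [ 0.10002932  0.01903693 -0.99480236] 0.1877246732443234
```

View pics/c8.png

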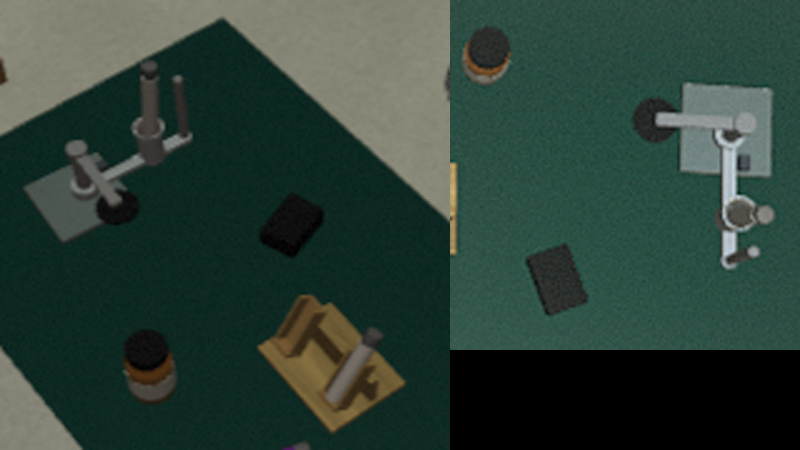

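The tube stands in the cup with its stopper at left-crop (150,70), and the short tube is still in the rack. The depth fit hints at a lean, so I'll verify it and the arm angle.

Run:
```python
from h import *
p,d=snap('scene','scene7'); p2,d2=snap('top','top7')
g=p.astype(int).sum(2)
def edges(g,v,u0,u1):
    r=np.interp(np.arange(u0,u1,.1),np.arange(g.shape[1]),g[v]); lo=np.median(np.r_[g[v,u0:u0+2],g[v,u1-2:u1]])
    i=np.where(r>lo+50)[0]; return u0+.1*i[0],u0+.1*i[-1]
for v in range(102,118,3): print(v,g[v,190:207])
for z in(.18,.15,.12,.09): print(z,proj('scene',[.52,-.226,z]),proj('top',[.52,-.226,z]))
# stopper centre as seen: dark grey blobs
for n,im,D in(('scene',p,d),('top',p2,d2)):
    P=cloud(n,D); m=(np.hypot(P[...,0]-.52,P[...,1]+.225)<.04)&(P[...,2]>.174)&(P[...,2]<.19)
    v,u=np.where(m); print(n,len(u),u.mean() if len(u) else 0,v.mean() if len(u) else 0,P[m].mean(0))
h=p2.astype(int).sum(2)
print(h[218:236:1,412:438])
```

```text
102 [ 77  78  84  85  78  82 169 209 216 222 217 208 161 119  72  83  84]
105 [ 76  85  85  88  86  83 141 190 195 201 196 182 157 112  82  76  85]
108 [ 81  84  83  81  72  77 124 172 199 204 193 188 162 112  77  84  82]
111 [ 81  86  78  89  84  88 126 174 194 198 195 189 159 114  82  82  80]
114 [ 77  80  83  92  82  93 131 170 199 196 196 189 163 119  81  88  84]
117 [ 85  83  90  70 150 294 302 204 192 197 195 192 189 198 158  85  87]
0.18 (np.float64(195.2891699382988), np.float64(97.77105587429311)) (np.float64(425.8688401520466), np.float64(220.74524558973044))
0.15 (np.float64(196.30809106051612), np.float64(104.28693464373983)) (np.float64(423.0021147724252), np.float64(222.11367490247838))
0.12 (np.float64(197.29772288608464), np.float64(110.61551186251268)) (np.float64(420.2420205612589), np.float64(223.43120390311282))
0.09 (np.float64(198.25931041980618), np.float64(116.76474918748464)) (np.float64(417.5827167411955), np.float64(224.7006206825317))
scene 34 199.61764705882354 96.67647058823529 [ 0.50623134 -0.22057759  0.18076983]
top 42 424.95238095238096 224.976190476
[... 1306 characters left out ...]
42 166 166
  184 180 180 195 191 179 194 177]
 [484 445 345 216 193 265 426 428 337 229 161 170 167 154 144 167 189 173
  189 179 160 187 181 171 188 183]
 [321 371 393 427 459 391 445 361 201 166 178 169 172 171 179 181 181 180
  171 161 174 189 178 193 164 180]
 [318 375 338 342 374 300 279 207 153 174 188 180 189 185 164 193 193 165
  188 190 171 173 191 173 195 193]
 [520 558 373 151 145 154 171 176 192 174 173 201 188 165 171 196 179 195
  159 183 193 179 167 193 177 178]
 [586 595 395 168 173 185 193 172 172 175 161 178 175 194 206 181 164 175
  193 184 187 185 186 193 178 176]
 [572 599 387 169 168 172 163 173 203 191 195 168 161 190 189 164 176 186
  182 198 187 182 186 187 178 189]]
```

Request:
apply_moves --plan '[{"travel": [0,0,0],"twist": [0,-0.09,0],"hand": 0.2},{"travel": [0,0,0],"twist": [0,-0.09,0],"hand": 0.2},{"travel": [0,0,0],"twist": [0,-0.09,0],"hand": 0.2},{"travel": [0,0,0],"twist": [0,0,-0.11],"hand": 0.2},{"travel": [0,0,0],"twist": [0,0,-0.11],"hand": 0.2},{"travel": [0,0,0],"twist": [0,0,-0.11],"hand": 0.2},{"travel": [0,0,0],"twist": [0,0,-0.11],"hand": 0.2},{"travel": [0,0,0],"twist": [0,0,-0.11],"hand": 0.2},{"travel": [0,0,0],"twist": [0,0,-0.11],"hand": 0.2},{"travel": [0,0,0],"twist": [0,0,-0.11],"hand": 0.2}]'

```text
time_s: 19.97
eef_pos: [0.533, -0.3341, 0.2895]
tool_rot: [-1.23, -2.888, 0.0]
force: [0.1, -0.5, -0.8]
finger_gap: 0.0513
grasp_force: 0.0
```

```bash
cat > lean.py <<'E'
import sys; from st import *
tag=sys.argv[1]
for n in('scene','top'):
    p,D=snap(n,n+tag); P=cloud(n,D); q=np.hypot(P[...,0]-.515,P[...,1]+.225)<.035
    m=q&(P[...,2]>.174)&(P[...,2]<.19); print(n,'stopper',m.sum(),P[m].mean(0).round(4))
    if n=='top': # stopper disc centre by brightness
        h=p.astype(int).sum(2)[215:240,420:436]; v,u=np.where((h>330)&(np.arange(420,436)[None]>422)); 
        print('disc',u.mean()+420,v.mean()+215,ray('top',u.mean()+420,v.mean()+215,.18).round(4))
    else:
        m=(np.hypot(P[...,0]-.515,P[...,1]+.225)<.022)&(P[...,2]>.09); Q=P[m]; w=np.linalg.svd(Q-Q.mean(0))[2][0]; print('axis',(w*np.sign(w[2])).round(3))
E
python3 lean.py 8
```

```text
[ 0.533  -0.3341  0.2895] [ 1.1   0.44 -0.85  1.51  0.33  1.35  0.99] 0.0512957371753232 
 [[-0.693  0.721 -0.003]
 [ 0.721  0.693  0.001]
 [ 0.003 -0.001 -1.   ]]
scene stopper 32 [ 0.5062 -0.222   0.1801]
axis [-0.141 -0.028  0.99 ]
top stopper 46 [ 0.5074 -0.2227  0.1791]
disc 425.5 225.5 [ 0.5059 -0.224   0.18  ]
```

Request:
apply_moves --plan '[{"travel": [-0.3,1.5,0],"twist": [0,0,-0.11],"hand": 0.5},{"travel": [-0.3,1.5,0],"twist": [0,0,-0.11],"hand": 0.5},{"travel": [-0.3,1.5,0],"twist": [0,0,-0.11],"hand": 0.5},{"travel": [-0.3,1.5,0],"twist": [0,0,-0.11],"hand": 0.5},{"travel": [-0.3,1.5,0],"twist": [0,0,-0.11],"hand": 0.5},{"travel": [-0.3,1.5,0],"twist": [0,0,-0.11],"hand": 0.5},{"travel": [-0.3,1.5,0],"twist": [0,0,-0.105],"hand": 0.5},{"travel": [0,0.45,0],"twist": [0,0,0],"hand": 0.5},{"travel": [0,0,0],"twist": [0,0,0],"hand": 0.5},{"travel": [0,0,0],"twist": [0,0,0],"hand": 0.5}]' --grip_force 20

```text
time_s: 20.9
eef_pos: [0.5116, -0.227, 0.289]
tool_rot: [-2.212, -2.228, -0.001]
force: [0.6, 0.2, 0.1]
finger_gap: 0.0645
grasp_force: 0.0
```

```bash
python3 st.py
```

```text
[ 0.5116 -0.227   0.289 ] [ 0.97  0.27 -0.77  1.67  0.19  1.28  0.17] 0.06447110150290983 
 [[-0.007  1.    -0.001]
 [ 1.     0.007  0.002]
 [ 0.002 -0.001 -1.   ]]
```

Request:
apply_moves --plan '[{"travel": [0,0.2,-1.5],"twist": [0,0,0],"hand": 0.5},{"travel": [0,0,-1.5],"twist": [0,0,0],"hand": 0.5},{"travel": [0,0,-1.5],"twist": [0,0,0],"hand": 0.5},{"travel": [0,0,-1.5],"twist": [0,0,0],"hand": 0.5},{"travel": [0,0,-1.5],"twist": [0,0,0],"hand": 0.5},{"travel": [0,0,-1.5],"twist": [0,0,0],"hand": 0.5},{"travel": [0,0,-1.5],"twist": [0,0,0],"hand": 0.5},{"travel": [0,0,-1.5],"twist": [0,0,0],"hand": 0.5},{"travel": [0,0,-1.1],"twist": [0,0,0],"hand": 0.5},{"travel": [0,0,0],"twist": [0,0,0],"hand": 0.5}]'

```text
time_s: 21.73
eef_pos: [0.5097, -0.2256, 0.1552]
tool_rot: [-2.213, -2.219, 0.001]
force: [-0.1, 0.1, 0.0]
finger_gap: 0.0639
grasp_force: 0.0
```

Request:
apply_moves --plan '[{"travel": [0,0,0],"twist": [0,0,0],"hand": 0},{"travel": [0.1,0,0],"twist": [0,0,0],"hand": -0.2},{"travel": [0.1,0,0],"twist": [0,0,0],"hand": -0.3},{"travel": [0.1,0,0],"twist": [0,0,0],"hand": -0.4},{"travel": [0.1,0,0],"twist": [0,0,0],"hand": -1},{"travel": [0.1,0,0],"twist": [0,0,0],"hand": -1},{"travel": [0.1,0,0],"twist": [0,0,0],"hand": -1},{"travel": [0.1,0,0],"twist": [0,0,0],"hand": -1},{"travel": [0.1,0,0],"twist": [0,0,0],"hand": -1},{"travel": [0,0,0],"twist": [0,0,0],"hand": -1}]'

```text
time_s: 22.57
eef_pos: [0.5197, -0.2252, 0.1586]
tool_rot: [-2.217, -2.223, -0.001]
force: [-0.4, 0.0, 6.6]
finger_gap: 0.0215
grasp_force: 19.4
```

```bash
python3 st.py
```

```text
[ 0.5197 -0.2252  0.1586] [ 0.91  0.41 -0.73  1.82  0.31  1.04  0.07] 0.02154607322749147 
 [[-0.002  1.    -0.001]
 [ 1.     0.002  0.002]
 [ 0.002 -0.001 -1.   ]]
```

Request:
apply_moves --plan '[{"travel": [0,0,0],"twist": [0,0,0],"hand": -0.48},{"travel": [0,0,0],"twist": [0,0,0],"hand": -0.46},{"travel": [0,0,0],"twist": [0,0,0],"hand": -0.42},{"travel": [0,0,0],"twist": [0,0,0],"hand": -0.38},{"travel": [0,0,0],"twist": [0,0,0],"hand": -0.34},{"travel": [0,0,0],"twist": [0,0,0],"hand": -0.3},{"travel": [0,0,0],"twist": [0,0,0],"hand": -0.2},{"travel": [0,0,0],"twist": [0,0,0],"hand": 0},{"travel": [0,0,0],"twist": [0,0,0],"hand": 0.2},{"travel": [0,0,0],"twist": [0,0,0],"hand": 0.4}]'

```text
time_s: 23.4
eef_pos: [0.5194, -0.225, 0.1578]
tool_rot: [-2.217, -2.222, -0.001]
force: [0.8, 0.4, 0.0]
finger_gap: 0.0594
grasp_force: 0.0
```

Request:
apply_moves --plan '[{"travel": [0,0,1],"twist": [0,0,0],"hand": 0.4},{"travel": [0,0,1.5],"twist": [0,0,0],"hand": 0.4},{"travel": [0,0,2],"twist": [0,0,0],"hand": 0.4},{"travel": [0,0,2],"twist": [0,0,0],"hand": 0.4},{"travel": [0,0,2],"twist": [0,0,0],"hand": 0.4},{"travel": [0,0,3],"twist": [0,0,0],"hand": 0.4},{"travel": [0,-3,1],"twist": [0,0,0],"hand": 0.4},{"travel": [0,-4,0],"twist": [0,0,0],"hand": 0.4},{"travel": [0,-4,0],"twist": [0,0,0],"hand": 0.4},{"travel": [0,-3,0],"twist": [0,0,0],"hand": 0.4}]'

```text
time_s: 24.23
eef_pos: [0.5187, -0.369, 0.2841]
tool_rot: [-2.221, -2.221, 0.001]
force: [0.4, -0.3, -0.8]
finger_gap: 0.0596
grasp_force: 0.0
```

```bash
python3 lean.py 9
python3 - <<'E'
from h import *
p=np.load('pics/scene9.npz')['p'];p2=np.load('pics/top9.npz')['p']
a=cv2.resize(p[70:250,140:320],(450,450),interpolation=cv2.INTER_CUBIC);b=cv2.resize(p2[140:280,300:440],(350,350),interpolation=cv2.INTER_CUBIC)
cv2.imwrite('pics/c9.png',np.hstack([a,np.vstack([b,np.zeros((100,350,3),np.uint8)])])[:,:,::-1])
print(p2.astype(int).sum(2)[214:234,412:438])
E
```

```text
[ 0.5187 -0.369   0.2841] [ 1.05  0.42 -0.7   1.5   0.27  1.33  0.34] 0.05961071247419932 
 [[ 0.     1.    -0.001]
 [ 1.    -0.    -0.   ]
 [-0.    -0.001 -1.   ]]
scene stopper 31 [ 0.5088 -0.2237  0.1795]
axis [-0.113 -0.049  0.992]
top stopper 42 [ 0.5108 -0.2233  0.1799]
disc 425.75 223.8125 [ 0.5109 -0.2251  0.18  ]
[[545 615 394 133 164 184 171 201 169 166 185 167 189 184 186 174 195 188
  189 194 196 179 176 189 203 177]
 [558 622 399 132 185 198 185 169 186 187 171 186 195 176 164 196 181 183
  183 185 184 185 173 195 170 187]
 [550 615 405 126 150 168 177 168 168 174 175 170 197 182 185 177 176 172
  193 175 168 192 172 167 196 181]
 [543 602 390 102 141 134 157 181 171 189 172 178 163 180 183 174 189 177
  166 192 170 193 176 178 190 176]
 [539 587 539 540 470 419 305 169 150 168 186 180 187 175 184 177 173 174
  185 184 172 185 168 184 192 177]
 [607 534 473 501 462 453 493 397 234 142 183 174 174 171 171 183 177 172
  182 188 179 182 188 187 173 174]
 [492 389 283 300 311 356 436 482 456 281 165 169 138 176 172 170 150 178
  180 180 187 176 160 178 194 196]
 [280 247 262
[... 704 characters left out ...]
31 255 188
  173 182 168 186 185 185 189 178]
 [190 224 238 248 235 227 235 228 230 280 247 225 277 242 216 196 170 168
  186 163 180 180 182 169 175 187]
 [410 217 209 224 226 221 225 312 486 417 238 190 224 204 171 176 182 191
  165 186 187 198 172 176 180 190]
 [469 455 349 215 184 253 421 428 419 316 160 178 163 182 178 176 178 175
  179 173 176 190 185 181 152 190]
 [307 369 392 426 462 409 439 374 184 163 153 154 185 196 148 185 183 180
  174 195 176 188 169 174 172 200]
 [311 389 350 345 363 297 270 200 157 165 188 183 178 187 182 184 186 192
  173 200 169 175 191 176 185 200]
 [525 547 355 150 153 138 170 173 173 176 184 168 181 184 182 178 180 197
  180 180 183 189 190 176 184 189]]
```

```bash
cat > fit.py <<'E'
import sys; from h import *
from scipy.optimize import least_squares
def cen(n,tag,rows,uc):
    g=np.load(f'pics/{n}{tag}.npz')['p'].astype(float).sum(2); o=[]
    for v in rows:
        r=g[v]; u=np.arange(uc-9,uc+10); s=r[u]; top=np.median(np.sort(s)[-5:]); bg=84; t=(top+bg)/2
        k=np.where(s>t)[0]; a,b=k[0],k[-1]
        o.append((u[a]-(s[a]-t)/(s[a]-s[a-1])+u[b]+(s[b]-t)/(s[b]-s[b+1]))/2)
    return np.array(o)
def fit(tag,rows,disc=None):
    c=cen('scene',tag,rows,198)
    # axis: P(z)=(x0+tx*(z-.074), y0+ty*(z-.074)); unknown x0,tx ; y fixed by disc
    def res(q):
        x0,tx,y0,ty=q; e=[]
        zs=np.linspace(.06,.2,30); pr=np.array([proj('scene',[x0+tx*(z-.074),y0+ty*(z-.074),z]) for z in zs])
        e+=list(np.interp(rows,pr[::-1,1],pr[::-1,0])-c)
        if disc is not None: e+=list((np.array(proj('top',[x0+tx*.106,y0+ty*.106,.18]))-disc)*2)
        e+=[(y0+.226)/.002*.3, ty/.03*.3]
        return e
    r=least_squares(res,[.52,0,-.226,0],x_scale=[.01,.05,.01,.05]); print(tag,'x0 tx y0 ty',r.x.round(4),'cost',round(r.cost,3),c.round(2))
E
python3 - <<'E'
from fit import *
R=np.arange(103,115)
fit('5',R); fit('7',R,(425.9,226.3)); fit('9',R,(426.0,224.0))
for t in '79':
  P=cloud('top',np.load(f'pics/top{t}.npz')['d']); 
  g=np.load(f'pics/scene{t}.npz')['p'].astype(int).sum(2); print(g[92:103:2,188:208])
# handle & arm angle check
P=cloud('top',np.load('pics/top9.npz')['d']); m=(np.hypot(P[...,0]-.466,P[...,1]+.2235)<.03)&(P[...,2]>.125); print('handle',P[m].mean(0))
E
```

```text
5 x0 tx y0 ty [ 0.5189  0.0045 -0.226   0.    ] cost 0.038 [196.17 196.53 196.69 196.83 197.06 197.17 197.14 197.34 197.64 197.8
 197.95 198.06]
7 x0 tx y0 ty [ 0.5182 -0.1369 -0.2258  0.0051] cost 0.139 [199.09 199.12 199.18 199.26 199.36 199.39 199.31 199.36 199.36 199.35
 199.41 199.38]
9 x0 tx y0 ty [ 0.5164 -0.0586 -0.2259  0.0019] cost 0.061 [198.31 198.43 198.44 198.69 198.78 198.81 198.74 198.95 198.93 198.92
 198.96 199.08]
[[383 386 382 378 372 372 375 376 383 388 338 241 177 106  95  78  80  83
   86  85]
 [378 387 384 383 379 379 333 273 220 132 157 165 166 139  95  79  89  84
   79  79]
 [388 379 379 333 242 177 115  85 157 208 215 214 214 218 172 102  84  74
   79  90]
 [240 174 111  85  80  78  77  79  89 111 146 162 145 122  93  86  89  90
   73  74]
 [ 78  75  85  86  81  75  86  78 176 182  95  99  90  91 127 129  86  82
   84  80]
 [ 87  88  77  78  84  85  78  82 169 209 216 222 217 208 161 119  72  83
   84  84]]
[[383 384 388 382 377 373 371 376 381 381 336 244 176 113  79  84  87  84
   84  81]
 [383 382 382 383 379 378 333 272 222 140 134 123  99  91  85  89  85  86
   90  82]
 [383 380 379 335 245 175 112 155 209 217 216 215 214 170  89  78  86  88
   87  82]
 [236 171 108  80  82  88  80  94 142 183 187 193 147  85  75  86  71  91
   81  85]
 [ 72  84  79  83  88  88  84  91  82  89  93  82  91 118 133  86  94  70
   82  76]
 [ 92  77  82  77  86  80  77 150 166 167 184 161 148 162 124  88  82  78
   81  79]]
handle [ 0.46726543 -0.21824334  0.13390259]
```

Request:
apply_moves --plan '[{"travel": [0,0,0],"twist": [0,0,0],"hand": 0.4},{"travel": [0,0,0],"twist": [0,0,0],"hand": 0.4},{"travel": [0,0,0],"twist": [0,0,0],"hand": 0.4},{"travel": [0,0,0],"twist": [0,0,0],"hand": 0.4},{"travel": [0,0,0],"twist": [0,0,0],"hand": 0.4},{"travel": [0,0,0],"twist": [0,0,0],"hand": 0.4},{"travel": [0,0,0],"twist": [0,0,0],"hand": 0.4},{"travel": [0,0,0],"twist": [0,0,0],"hand": 0.4},{"travel": [0,0,0],"twist": [0,0,0],"hand": 0.4},{"travel": [0,0,0],"twist": [0,0,0],"hand": 0.4}]'

```text
time_s: 25.17
eef_pos: [0.5194, -0.365, 0.2828]
tool_rot: [-2.217, -2.222, -0.001]
force: [0.9, -0.1, -0.6]
finger_gap: 0.06
grasp_force: 0.0
```

```bash
cat > now.py <<'E'
import sys; from fit import *
t=sys.argv[1]
snap('scene','scene'+t); p,_=snap('top','top'+t)
h=p.astype(float).sum(2)[216:232,422:431]; m=h>300; m[:, :1]=False
n,l,st,c=cv2.connectedComponentsWithStats(m.astype(np.uint8)); k=1+np.argmax(st[1:,4]); 
disc=(c[k][0]+422,c[k][1]+216); print(disc,st[k]); fit(t,np.arange(103,115),disc)
E
python3 now.py 10
```

```text
(np.float64(425.8529411764706), np.float64(223.91176470588235)) [ 1  5  7  7 34]
10 x0 tx y0 ty [ 0.5165 -0.0567 -0.2258  0.0046] cost 0.058 [198.33 198.36 198.36 198.65 198.75 198.83 198.85 198.85 198.88 199.03
 198.94 199.06]
```

Run:
```python
from h import *
ok=True; r=[]
for n in('top','scene'):
  for t in('1','10'):
    f=np.load(f'pics/{n}{t}.npz'); P=cloud(n,f['d']); m=(np.hypot(P[...,0]-.466,P[...,1]+.2225)<.022)&(P[...,2]>.1)&(P[...,2]<.145); print(n,t,m.sum(),P[m].mean(0).round(4))
  # unexpected change in bystanders: jar, box, short tube
  a=np.load(f'pics/{n}0.npz')['p'].astype(int).sum(2);b=np.load(f'pics/{n}10.npz')['p'].astype(int).sum(2)
  for nm,P in(('jar',[.737,.088,.08]),('box',[.445,.003,.03]),('short',[.54,.259,.09])):
    u,v=map(int,proj(n,P)); print(n,nm,np.abs(a-b)[v-10:v+11,u-10:u+11].mean().round(1))
s=sense();print(s['force'].round(1),s['time_s'])
```

```text
top 1 30 [ 0.4675 -0.2178  0.1244]
top 10 30 [ 0.4675 -0.2176  0.1259]
top jar 10.5
top box 11.1
top short 7.7
scene 1 38 [ 0.4668 -0.2167  0.1231]
scene 10 37 [ 0.466  -0.2182  0.122 ]
scene jar 6.3
scene box 7.7
scene short 3.4
[-0.8  0.2  0. ] 25.2667
```

```bash
python3 -c "
from plant import hand_in; print(hand_in())"
```

```text
the job is handed in; nothing more can be done
None
```

The job is handed in at about 25 s of the 58 s allowed: the arm is fully out at its stop, and the long tube was lowered to the cup floor and stands stopper up, leaning about 3° in the loose cup after I re-straightened it once; the short tube, jar and box are undisturbed.

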